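# Home the locked sensor carriage on its bench rail

## Task

Press the wide locking button on top of the sensor carriage down with the fingertips and, keeping it held down all the way, push the carriage along its rail until it rests against the end stop block with the two rubber bumpers. Then take the fingers off, so that the button comes back up and locks the carriage there; leave the breadboard, the spare boot and the jar where they stand.

Things in the scene. Friction and masses are not known exactly. Their poses are not given: they have to be found in the camera images.
- rail: Slide rail fixed to the bench: aluminium base plate 110 x 320 x 12 mm with steel guide bar. Origin at the centre of its underside, z up. The carriage slides along the rail's y axis; the end stop (dark steel block 90 x 22 mm, top 58 mm above the bench, two round rubber bumpers on its inner face) is at the +y end, a low thin plate (top 34 mm) at the -y end. Any yaw.
- carriage (a joint): Sliding position of the carriage in m: 0 at the low-plate end, grows along the rail's +y, 0.150 when the carriage touches the bumpers of the end stop. With the button up a spring pawl locks it in a rack with notches every 6 mm (play about 1 mm), one of them at the end stop; with the button down it slides with about 1.5 N of friction.
- lock_button (a joint): How far the locking button is pressed, in m: 0 up, 0.008 fully down against its stop. The lock lets go at about 0.005, so press it nearly to the bottom (0.0065 or more). The spring takes about 2 N at first and 8 N at the bottom; released, the button springs back up and locks the carriage again.
- button_top (a point): Centre of the top of the locking button, a black ribbed pad 44 mm (rail x) by 50 mm (rail y), 64 mm above the bench when up, 56 mm fully pressed. Along the rail it lies between two upright grey cheeks of the carriage, inner faces 30 mm from the button's centre, tops 71 mm above the bench; a fingertip on the pad can push against a cheek. Open at the sides across the rail. Axes as the rail's.
- carriage_top (a point): Centre of the top face of the carriage housing (grey plastic block 80 mm across the rail by 90 mm along it, 20 to 50 mm above the bench), under the button. It carries on its rail +x side a steel ball sensor head reaching 93 mm out from the centre line, highest point 60 mm above the bench. Axes as the rail's.
- breadboard_mid (a point): Bystander: centre of a loose white breadboard 56 x 166 x 10 mm with small components, lying flat.
- sensor_boot_mid (a point): Bystander: centre of a loose black ribbed spare boot, a round turned part 48 mm across and 66 mm tall, standing upright.
- screw_jar_mid (a point): Bystander: centre of a loose clear jar with a white lid, 48 mm across and 60 mm tall, standing upright.

How it is judged:
By the outcome, as a careful person would: the job done as asked, in the order asked, and still so for the second after the job is handed in, with the robot touching nothing.
It also fails if it takes over 32 s, if anything falls off the work surface, if the arm or the gripper's body presses on something with over 40 N, if the wrist force passes 120 N, or if a joint passes its speed limit or range.

## Robot

A 6-joint arm with a two-finger parallel gripper is mounted at the origin on the work surface. World frame = base frame: x ahead of the robot, y to its left, z up, the work surface at z = 0. Lengths are in m, angles in rad, forces in N, time in s.
With the tool pointing down it reaches from about 0.35 to 1 m from the base axis. Payload 7.1 kg.
Tool frame: the origin (TCP) lies midway between the tips of the shut fingers; the grasp point (between the pads) lies 19 mm behind it (r.grasp_offset is the distance from the TCP to the grasp point, in m); z points along the fingers, y is the line along which they close (so a half turn about z gives the same grasp; the last joint's range is limited). The gripper opens to 85 mm and grips with 20 to 120 N. Pads are 22 mm wide; open, the fingers measure 114 mm over their backs; the gripper's body (76 mm by 85 mm) begins 54 mm behind the grasp point. The pads swing forward as they close: fully open they stand 13 mm farther back than shut.
Start: joints at [1.212, 0.423, 1.63, -0, 1.089, -0.019], TCP at [0.208, 0.589, 0.231] pointing down, gripper open.
Joint ranges: [-3, 3], [-0.9, 2.11], [0.09, 2.58], [-1.31, 4.45], [0.11, 2.69], [-2.54, 2.54]. Speed limits (rad/s): [2.39, 2.39, 3.01, 3.14, 3.14, 3.14].

## Interface

Orientations are given as a 3x3 rotation matrix whose columns are the frame's x, y, z axes.
In Python, from workcell import r gives the robot as it stands.
- The arm moves only by the shell command python3 -m crank 'ROWS' [FORCE]. ROWS is JSON, a list of rows, each an object with "dp": the shift along the tool's x, y, z in m, a list of three; "rot": the turn, a rotation vector about the tool's x, y, z in degrees, a list of three; "gripper": the closure, from 0 (fully open) to 1 (shut). A call has 1 to 20 rows; each row shifts and turns the commanded pose from where the row before left it, along the tool's axes as they then stand; what a row does not reach is not made up. A row lasts 1/12 s, in which the tool goes at most 41.7 mm and 7.16 degrees, less where a joint would pass 70% of its speed; a pose out of reach is approached as far as the arm can. A call with a gripper value outside its range is refused whole. The fingers move at their own pace and stop on an object; FORCE is the grip in N (left out, the last holds). Time passes only in rows, so rows that do not move let the fingers close. It gives the time, the measured TCP pose, the force, the opening and the grip force at its end, in the units of the state.
- r.observe(): the state, without advancing time (a new reading comes with each control period).
- r.grab_frame(name): name is "scene" or "top" or "wrist"; returns the picture (384x512x3 uint8, red, green, blue); there is no depth.
- r.camera_info(name): a dict with "fov_y" (degrees; the focal length in pixels is half the picture's height over the tangent of half this angle, whatever the lens; pixels are square), "cx", "cy" (the principal point, pixels), "k1" (the pictures are not rectified: a ray, as slopes to the right and down, at radius r is drawn at 1 + k1 r^2 times it, then the intrinsics apply), "R" (3x3) and "t" (3): a world point X has camera coordinates R X + t. Camera axes: x right, y down, z forward; pixel columns grow to the right and rows downward; lengths in m; the calibration is good to about 2 mm. A picture is of the moment at which its call begins: read the wrist's pose just before it. camera_info takes no time and is no camera call; for the wrist camera it gives the pose at the moment of the call.
- r.job_done(): hands the job in; it is judged then, once.
Trained networks look in the newest picture that a camera, given by its name, has taken for a name from the list of things; names that differ only in an ending like _2 or _b are one class to them, and where a whole thing is asked for, a point or a joint stands for the part that bears it (a point fixed in the world has none). Each returns a list of dicts, best first, with "conf" (0 to 1); they miss things now and then, are a little off and sometimes report something else, mostly with a low value. They report only what shows in the picture. A call takes as long as a camera call.
- r.spot_in(camera, target): "centre" ([x, y, z] in m, in world coordinates, good to about 4 mm: the middle of the surface that is visible of it).
- r.mark_of(camera, target): "centre" ([x, y, z] in m, in world coordinates, good to about 4 mm: a listed point, or the origin of a listed thing).
The state is a dict: "clock": time; "joint_positions": joint angles; "dq": joint speeds; "joint_torque": joint torques, N m; "ee_pos": TCP position; "orientation": TCP orientation; "ft_force": force on the tool from outside, world axes, zero at the start; "torque": the same for the moment, N m; "gripper_width": finger opening in m; "grasp_force": force on a finger pad.
Only numpy, scipy, OpenCV 4.12 (cv2) and the standard library are available. Lean on these libraries where they do the work, as an engineer would, in place of code of your own. Each camera call takes 0.05 s, during which the arm holds its last target. There are 200 camera calls.

## Working session

There is one attempt and no reset: what is moved stays moved. The work goes in short steps, Python scripts to look and compute and a shell command to move; the robot and the scene stay as the last step left them, time stands still between calls to the robot, and variables do not carry over. Pictures are saved under pics/ and viewed, at most 10 in all, crops included, and the job is handed in when it is done.

```bash
mkdir -p pics
python3 - <<'E'
from workcell import r
import cv2, numpy as np
ims=[]
for c in ("scene","top"):
    im=r.grab_frame(c); ims.append(im)
    for n in ("rail","button_top","carriage_top","carriage","lock_button","breadboard_mid","sensor_boot_mid","screw_jar_mid"):
        try:
            d=r.mark_of(c,n)[:2]; print(c,n,[(np.round(x["centre"],3).tolist(),round(x["conf"],2)) for x in d])
        except Exception as e: print(c,n,e)
    cv2.imwrite(f"pics/{c}.png",cv2.resize(im[:,:,::-1],(768,576)))
s=r.observe();print(s["clock"],s["ee_pos"],np.round(s["orientation"],3).tolist(),s["ft_force"])
E
```

```text
scene rail [([0.567, 0.003, 0.001], 0.73)]
scene button_top []
scene carriage_top [([0.532, 0.026, 0.05], 0.8)]
scene carriage it knows: breadboard_mid, button_top, carriage_top, rail, screw_jar_mid, sensor_boot_mid
scene lock_button it knows: breadboard_mid, button_top, carriage_top, rail, screw_jar_mid, sensor_boot_mid
scene breadboard_mid [([0.626, 0.131, 0.003], 0.94)]
scene sensor_boot_mid [([0.572, -0.17, 0.032], 0.9)]
scene screw_jar_mid [([0.4, -0.075, 0.031], 0.8)]
top rail [([0.566, 0.004, 0.006], 0.55)]
top button_top [([0.534, 0.022, 0.065], 0.67)]
top carriage_top [([0.533, 0.021, 0.049], 0.58), ([0.397, -0.075, 0.03], 0.23)]
top carriage it knows: breadboard_mid, button_top, carriage_top, rail, screw_jar_mid, sensor_boot_mid
top lock_button it knows: breadboard_mid, button_top, carriage_top, rail, screw_jar_mid, sensor_boot_mid
top breadboard_mid [([0.627, 0.133, 0.009], 0.77)]
top sensor_boot_mid [([0.576, -0.174, 0.033], 0.65)]
top screw_jar_mid [([0.396, -0.077, 0.028], 0.56)]
0.7 [0.20829474 0.58925168 0.23134389] [[-0.943, 0.333, 0.0], [0.333, 0.943, 0.0], [-0.0, 0.0, -1.0]] [-0.50012628  0.13020709  0.18470877]
```

View pics/scene.png

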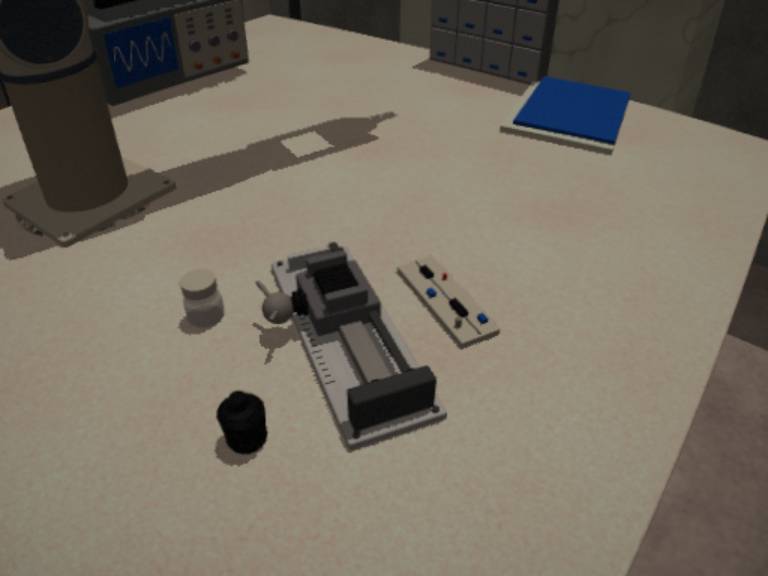

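View pics/top.png

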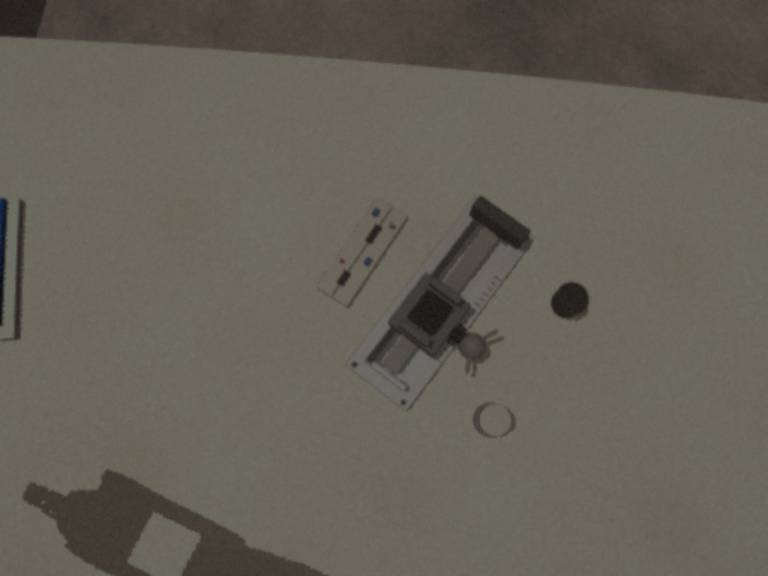

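The scene view shows the carriage near the low plate (340,290) and the end stop at (392,400). In the top view the carriage is at (432,313), the stop at (500,222), the low plate at (385,372), the jar at (494,420) and the boot at (570,300).

```bash
cat > h.py <<'E'
from workcell import r
import numpy as np, cv2
def bp(c,uv,z,info=None):
    i=info or r.camera_info(c); f=192/np.tan(np.radians(i["fov_y"])/2)
    K=np.array([[f,0,i["cx"]],[0,f,i["cy"]],[0,0,1]])
    n=cv2.undistortPoints(np.array([[uv]],float),K,np.array([i["k1"],0,0,0.]))[0,0]
    R=np.array(i["R"]);t=np.array(i["t"]); C=-R.T@t; d=R.T@np.array([n[0],n[1],1])
    return C+d*(z-C[2])/d[2]
E
python3 - <<'E'
from h import *
P=lambda u,v,z:bp("top",(u/1.5,v/1.5),z)[:2]
a,b,c=P(350,362,.012),P(406,408,.012),P(531,243,.012)
print("corners",a,b,c,np.linalg.norm(b-a),np.linalg.norm(c-b))
y=(c-b)/np.linalg.norm(c-b);print("yaw y dir",np.degrees(np.arctan2(y[1],y[0])))
y2=P(520,243,.058)-P(498,222,.058)
s1,s2=P(484,199,.058),P(528,231,.058);w=s2-s1;print("stop xdir",np.degrees(np.arctan2(w[1],w[0])),np.linalg.norm(w))
bt=P(433,312,.064);print("button",bt, "stop mid",P(500,222,.058))
th=np.arctan2(y[1],y[0]);x=np.array([y[1],-y[0]]);o=np.array([.566,.004])
for n,p in dict(btn=bt,btn2=[.534,.022],boot=[.574,-.172],jar=[.398,-.076],bb=[.626,.132],ball=P(472,347,.04)).items():
    d=np.array(p)-o;print(n,d@x,d@y)
E
```

```text
corners [0.45893984 0.12927819] [0.40254232 0.04335698] [ 0.66135157 -0.11876448] 0.10277710987294952 0.3053941615232968
yaw y dir -32.063561683944684
stop xdir -122.290967103565 0.07773267574483975
button [0.53376286 0.0196711 ] stop mid [ 0.67365242 -0.06414263]
btn 0.0038327702550386426 -0.03563883254869726
btn2 0.001733236681700638 -0.036674185616114255
boot 0.14490602986876283 0.10021098995456143
jar 0.15698121072667376 -0.09990445174659444
bb -0.14032642571456583 -0.01710246316103158
ball 0.075071082439034 -0.037703907149630844
```

```bash
python3 -m crank '[{"dp":[0,0,0],"rot":[0,0,6.4],"gripper":1},{"dp":[0,0,0],"rot":[0,0,6.4],"gripper":1},{"dp":[-0.032,-0.017,0],"rot":[0,0,0],"gripper":1},{"dp":[-0.032,-0.017,0],"rot":[0,0,0],"gripper":1},{"dp":[-0.032,-0.017,0],"rot":[0,0,0],"gripper":1},{"dp":[-0.032,-0.017,0],"rot":[0,0,0],"gripper":1},{"dp":[-0.032,-0.017,0],"rot":[0,0,0],"gripper":1},{"dp":[-0.032,-0.017,0],"rot":[0,0,0],"gripper":1},{"dp":[-0.032,-0.017,0],"rot":[0,0,0],"gripper":1},{"dp":[-0.032,-0.017,0],"rot":[0,0,0],"gripper":1},{"dp":[-0.032,-0.017,0],"rot":[0,0,0],"gripper":1},{"dp":[-0.032,-0.017,0],"rot":[0,0,0],"gripper":1},{"dp":[-0.032,-0.017,0],"rot":[0,0,0],"gripper":1},{"dp":[-0.032,-0.017,0],"rot":[0,0,0],"gripper":1},{"dp":[-0.032,-0.017,0],"rot":[0,0,0],"gripper":1},{"dp":[-0.032,-0.017,0],"rot":[0,0,0],"gripper":1},{"dp":[-0.032,-0.017,0],"rot":[0,0,0],"gripper":1},{"dp":[-0.032,-0.017,0],"rot":[0,0,0],"gripper":1},{"dp":[-0.032,-0.017,0],"rot":[0,0,0],"gripper":1},{"dp":[-0.032,-0.017,0],"rot":[0,0,0],"gripper":1}]' 30
python3 - <<'E'
from h import *
s=r.observe();print(s["clock"],s["ee_pos"],np.round(s["orientation"],3).tolist(),np.round(s["ft_force"],2),s["gripper_width"])
im=r.grab_frame("wrist");cv2.imwrite("pics/w1.png",cv2.resize(im[:,:,::-1],(768,576)))
for n in ("button_top","carriage_top","rail"):
    print(n,[(np.round(x["centre"],4).tolist(),round(x["conf"],2)) for x in r.mark_of("wrist",n)[:2]])
E
```

```text
clock: 2.37
ee_pos: [0.5326, 0.0212, 0.2316]
orientation: [[-0.845, 0.534, 0.0], [0.534, 0.845, 0.0], [-0.0, 0.0, -1.0]]
ft_force: [1.8, 0.7, -0.1]
gripper_width: -0.0001
grasp_force: 0.0
2.3667 [0.53261966 0.02119448 0.23155051] [[-0.845, 0.534, 0.0], [0.534, 0.845, 0.0], [-0.0, 0.0, -1.0]] [ 1.8   0.68 -0.14] -8.399906473684558e-05
button_top [([0.5361, 0.0231, 0.0684], 0.87)]
carriage_top [([0.5349, 0.0216, 0.0512], 0.57)]
rail [([0.5631, 0.0036, -0.0027], 0.7)]
```

View pics/w1.png

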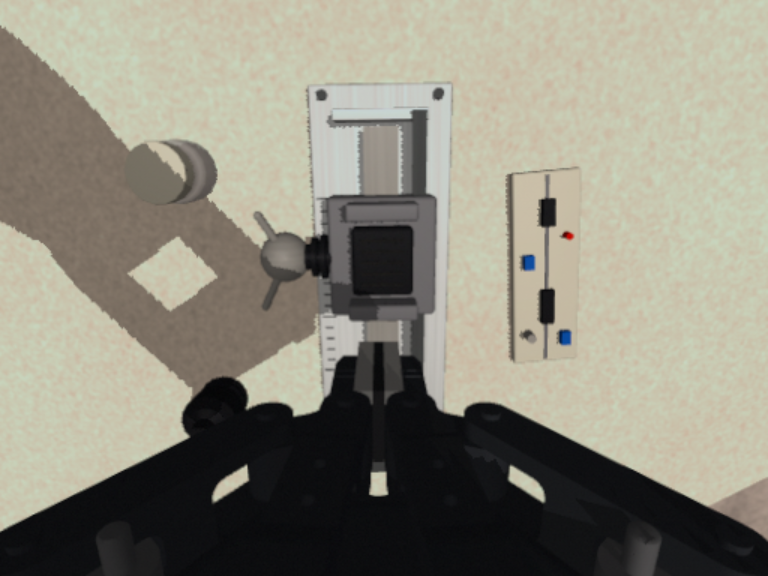

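The wrist view shows the pad at (382,260), cheek tops at (381,211) and (383,308), and the rail upright in the picture, so the tool is aligned with it.

Run:
```python
from h import *
P=lambda u,v,z:bp("wrist",(u/1.5,v/1.5),z)
p0=np.array(r.observe()["ee_pos"]);R=np.array(r.observe()["orientation"])
for n,q in dict(btnL=(352,260,.064),btnR=(412,260,.064),btnU=(382,226,.064),btnD=(382,294,.064),ck_top=(381,220,.071),ck_bot=(383,301,.071),plU=(452,83,.012),plD=(447,320,.012),plLU=(309,85,.012),screw1=(321,95,.012),screw2=(438,94,.012)).items():
    w=P(*q);print(n,np.round(w,4),"tool",np.round(R.T@(w-p0),4)[:2])
```

```text
btnL [0.5217 0.0066 0.064 ] tool [ 0.0004 -0.0186]
btnR [0.5446 0.0428 0.064 ] tool [0.0004 0.0242]
btnU [0.5127 0.0376 0.064 ] tool [0.0246 0.0027]
btnD [0.5546 0.0112 0.064 ] tool [-0.0249  0.0029]
ck_top [0.508  0.0397 0.071 ] tool [0.0297 0.0019]
ck_bot [0.5576 0.0101 0.071 ] tool [-0.0281  0.0035]
plU [0.4559 0.1364 0.012 ] tool [0.1254 0.0557]
plD [0.6181 0.0383 0.012 ] tool [-0.0641  0.0597]
plLU [0.3994 0.0445 0.012 ] tool [ 0.1239 -0.0521]
screw1 [0.4102 0.0482 0.012 ] tool [ 0.1168 -0.0433]
screw2 [0.457  0.1235 0.012 ] tool [0.1176 0.0454]
```

```bash
python3 -m crank '[{"dp":[-0.006,0.0015,0.025],"rot":[0,0,0],"gripper":1},{"dp":[-0.006,0.0015,0.025],"rot":[0,0,0],"gripper":1},{"dp":[0,0,0.03],"rot":[0,0,0],"gripper":1},{"dp":[0,0,0.03],"rot":[0,0,0],"gripper":1},{"dp":[0,0,0.025],"rot":[0,0,0],"gripper":1},{"dp":[0,0,0.014],"rot":[0,0,0],"gripper":1},{"dp":[0,0,0],"rot":[0,0,0],"gripper":1},{"dp":[0,0,0],"rot":[0,0,0],"gripper":1}]'
python3 - <<'E'
from h import *
s=r.observe();print(s["clock"],np.round(s["ee_pos"],4),np.round(s["ft_force"],2))
cv2.imwrite("pics/w2.png",cv2.resize(r.grab_frame("wrist")[:,:,::-1],(768,576)))
E
```

```text
clock: 3.23
ee_pos: [0.5428, 0.0202, 0.082]
orientation: [[-0.846, 0.533, -0.002], [0.533, 0.846, 0.0], [0.002, -0.001, -1.0]]
ft_force: [0.2, -0.5, -0.1]
gripper_width: -0.0002
grasp_force: 0.0
3.2333 [0.5428 0.0202 0.082 ] [ 0.23 -0.52 -0.15]
```

View pics/w2.png

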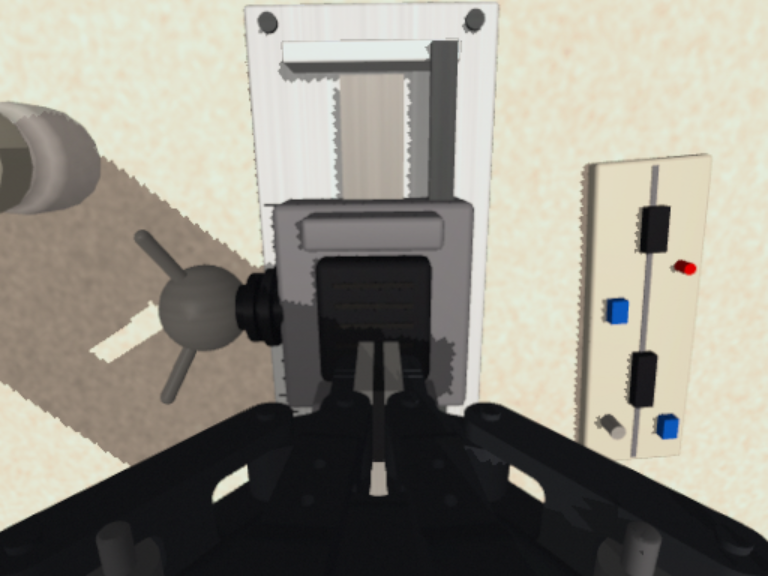

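The shut fingers at (379,350) stand over the front part of the pad (320–432 across), clear of the rear cheek. Next I press.

```bash
python3 -m crank '[{"dp":[0,0,0.007],"rot":[0,0,0],"gripper":1},{"dp":[0,0,0.007],"rot":[0,0,0],"gripper":1},{"dp":[0,0,0.004],"rot":[0,0,0],"gripper":1},{"dp":[0,0,0.003],"rot":[0,0,0],"gripper":1},{"dp":[0,0,0.003],"rot":[0,0,0],"gripper":1},{"dp":[0,0,0.001],"rot":[0,0,0],"gripper":1},{"dp":[0,0,0],"rot":[0,0,0],"gripper":1},{"dp":[0,0,0],"rot":[0,0,0],"gripper":1}]'
```

```text
clock: 3.95
ee_pos: [0.5441, 0.0191, 0.0578]
orientation: [[-0.845, 0.534, 0.001], [0.534, 0.845, 0.0], [-0.001, 0.0, -1.0]]
ft_force: [-0.9, -0.3, 7.0]
gripper_width: -0.0
grasp_force: 3.2
```

```bash
python3 -m crank '[{"dp":[0,0,0.001],"rot":[0,0,0],"gripper":1},{"dp":[0,0,0.001],"rot":[0,0,0],"gripper":1},{"dp":[0,0,0],"rot":[0,0,0],"gripper":1},{"dp":[0,0,0],"rot":[0,0,0],"gripper":1}]'
```

```text
clock: 4.28
ee_pos: [0.5443, 0.019, 0.0561]
orientation: [[-0.845, 0.534, 0.001], [0.534, 0.845, -0.0], [-0.001, 0.001, -1.0]]
ft_force: [-1.0, 0.1, 8.0]
gripper_width: -0.0001
grasp_force: 3.7
```

```bash
python3 -m crank '[{"dp":[0,0,0.001],"rot":[0,0,0],"gripper":1},{"dp":[-0.003,0,0],"rot":[0,0,0],"gripper":1},{"dp":[-0.003,0,0],"rot":[0,0,0],"gripper":1},{"dp":[-0.003,0,0],"rot":[0,0,0],"gripper":1},{"dp":[-0.003,0,0],"rot":[0,0,0],"gripper":1},{"dp":[-0.004,0,0],"rot":[0,0,0],"gripper":1},{"dp":[-0.004,0,0],"rot":[0,0,0],"gripper":1},{"dp":[0,0,0],"rot":[0,0,0],"gripper":1}]'
python3 - <<'E'
from h import *
r.grab_frame("wrist")
print([(np.round(x["centre"],4).tolist(),round(x["conf"],2)) for n in ("button_top","carriage_top") for x in r.mark_of("wrist",n)[:1]])
E
```

```text
clock: 4.95
ee_pos: [0.5627, 0.0077, 0.0559]
orientation: [[-0.845, 0.534, 0.004], [0.534, 0.845, -0.001], [-0.003, 0.002, -1.0]]
ft_force: [-0.5, -3.0, 13.3]
gripper_width: -0.0001
grasp_force: 6.6
[([0.5549, 0.011, 0.0616], 0.91), ([0.5524, 0.0137, 0.0514], 0.81)]
```

```bash
python3 -m crank '[{"dp":[-0.005,0,0],"rot":[0,0,0],"gripper":1},{"dp":[-0.005,0,0],"rot":[0,0,0],"gripper":1},{"dp":[-0.005,0,0],"rot":[0,0,0],"gripper":1},{"dp":[-0.005,0,0],"rot":[0,0,0],"gripper":1},{"dp":[-0.005,0,0],"rot":[0,0,0],"gripper":1},{"dp":[-0.005,0,0],"rot":[0,0,0],"gripper":1},{"dp":[-0.005,0,0],"rot":[0,0,0],"gripper":1},{"dp":[-0.005,0,0],"rot":[0,0,0],"gripper":1},{"dp":[-0.005,0,0],"rot":[0,0,0],"gripper":1},{"dp":[-0.005,0,0],"rot":[0,0,0],"gripper":1},{"dp":[-0.005,0,0],"rot":[0,0,0],"gripper":1},{"dp":[-0.005,0,0],"rot":[0,0,0],"gripper":1},{"dp":[-0.005,0,0],"rot":[0,0,0],"gripper":1},{"dp":[0,0,0],"rot":[0,0,0],"gripper":1}]'
python3 - <<'E'
from h import *
r.grab_frame("wrist")
print([(np.round(x["centre"],4).tolist(),round(x["conf"],2)) for n in ("button_top","carriage_top") for x in r.mark_of("wrist",n)[:1]])
E
```

```text
clock: 6.27
ee_pos: [0.6184, -0.0266, 0.056]
orientation: [[-0.845, 0.534, 0.005], [0.534, 0.845, -0.0], [-0.004, 0.003, -1.0]]
ft_force: [2.9, 1.9, 9.3]
gripper_width: 0.0003
grasp_force: 4.8
[([0.6109, -0.022, 0.0603], 0.63), ([0.6101, -0.0229, 0.0529], 0.88)]
```

```bash
python3 -m crank '[{"dp":[-0.004,0,0.001],"rot":[0,0,0],"gripper":1},{"dp":[-0.004,0,0],"rot":[0,0,0],"gripper":1},{"dp":[-0.004,0,0],"rot":[0,0,0],"gripper":1},{"dp":[-0.004,0,0],"rot":[0,0,0],"gripper":1},{"dp":[-0.004,0,0],"rot":[0,0,0],"gripper":1},{"dp":[-0.003,0,0],"rot":[0,0,0],"gripper":1},{"dp":[0,0,0],"rot":[0,0,0],"gripper":1}]'
python3 - <<'E'
from h import *
r.grab_frame("wrist")
print([(np.round(x["centre"],4).tolist(),round(x["conf"],2)) for n in ("button_top","carriage_top") for x in r.mark_of("wrist",n)[:1]])
cv2.imwrite("pics/s2.png",cv2.resize(r.grab_frame("scene")[:,:,::-1][140:320,150:330],(720,600) and (600,600)))
E
```

```text
clock: 7.0
ee_pos: [0.6367, -0.0378, 0.0558]
orientation: [[-0.845, 0.535, 0.003], [0.535, 0.845, 0.001], [-0.002, 0.003, -1.0]]
ft_force: [-3.4, 5.5, 18.0]
gripper_width: 0.0001
grasp_force: 9.3
[([0.6234, -0.0331, 0.0581], 0.97), ([0.6262, -0.0351, 0.0518], 0.92)]
```

View pics/s2.png

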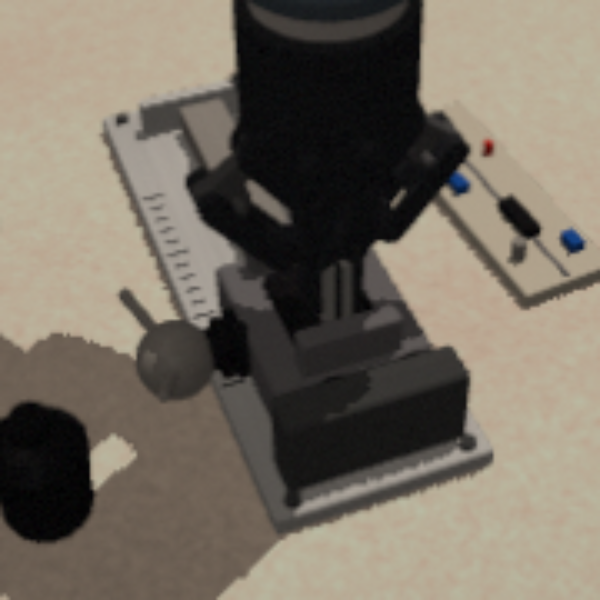

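The carriage stands close to the end stop (gap, if any, around (330,370)), with a lateral reaction of about 6 N. I'll push on to confirm firm contact.

```bash
python3 -m crank '[{"dp":[-0.003,0,0],"rot":[0,0,0],"gripper":1},{"dp":[-0.003,0,0],"rot":[0,0,0],"gripper":1},{"dp":[0,0,0],"rot":[0,0,0],"gripper":1}]'; python3 -m crank '[{"dp":[-0.003,0,0],"rot":[0,0,0],"gripper":1},{"dp":[-0.002,0,0],"rot":[0,0,0],"gripper":1},{"dp":[0,0,0],"rot":[0,0,0],"gripper":1}]'
python3 - <<'E'
from h import *
r.grab_frame("wrist")
print([(np.round(x["centre"],4).tolist(),round(x["conf"],2)) for n in ("button_top","carriage_top") for x in r.mark_of("wrist",n)[:1]])
E
```

```text
clock: 7.45
ee_pos: [0.6394, -0.0401, 0.0556]
orientation: [[-0.845, 0.534, -0.002], [0.534, 0.845, 0.002], [0.003, 0.001, -1.0]]
ft_force: [-9.8, 8.8, 24.3]
gripper_width: 0.0001
grasp_force: 12.2
clock: 7.7
ee_pos: [0.6434, -0.043, 0.0555]
orientation: [[-0.845, 0.534, -0.002], [0.534, 0.845, 0.002], [0.003, 0.0, -1.0]]
ft_force: [-10.7, 7.7, 24.0]
gripper_width: -0.0004
grasp_force: 12.0
[([0.6276, -0.0346, 0.0595], 0.82), ([0.6307, -0.0336, 0.0513], 0.61)]
```

```bash
python3 -m crank '[{"dp":[-0.002,0,0],"rot":[0,0,0],"gripper":1},{"dp":[0,0,-0.003],"rot":[0,0,0],"gripper":1},{"dp":[0,0,-0.004],"rot":[0,0,0],"gripper":1},{"dp":[0,0,-0.004],"rot":[0,0,0],"gripper":1},{"dp":[0,0,-0.005],"rot":[0,0,0],"gripper":1},{"dp":[0,0,-0.01],"rot":[0,0,0],"gripper":1},{"dp":[0,0,-0.03],"rot":[0,0,0],"gripper":1},{"dp":[0,0,-0.04],"rot":[0,0,0],"gripper":1},{"dp":[0.03,0,-0.03],"rot":[0,0,0],"gripper":1},{"dp":[0.04,0,0],"rot":[0,0,0],"gripper":1},{"dp":[0.04,0,0],"rot":[0,0,0],"gripper":1},{"dp":[0,0,0],"rot":[0,0,0],"gripper":1},{"dp":[0,0,0],"rot":[0,0,0],"gripper":1}]'
python3 - <<'E'
from h import *
im=r.grab_frame("wrist")
print([(np.round(x["centre"],4).tolist(),round(x["conf"],2)) for n in ("button_top","carriage_top") for x in r.mark_of("wrist",n)[:1]])
a=cv2.resize(r.grab_frame("scene")[:,:,::-1][160:310,170:320],(600,600),interpolation=cv2.INTER_CUBIC)
cv2.imwrite("pics/s3.png",a);cv2.imwrite("pics/w3.png",cv2.resize(im[:,:,::-1],(768,576)))
E
```

```text
clock: 8.93
ee_pos: [0.5523, 0.0137, 0.1797]
orientation: [[-0.846, 0.533, 0.001], [0.533, 0.846, -0.0], [-0.001, 0.0, -1.0]]
ft_force: [1.2, -0.6, 0.9]
gripper_width: 0.0003
grasp_force: 0.0
[([0.4014, -0.0748, 0.0299], 0.69)]
```

View pics/s3.png

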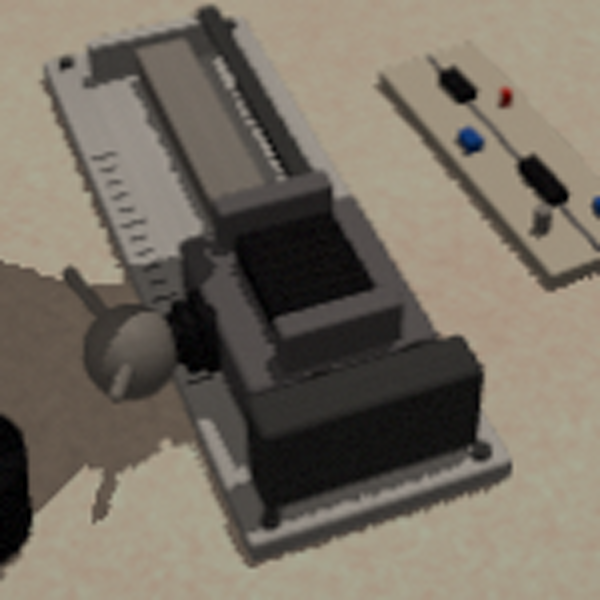

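View pics/w3.png

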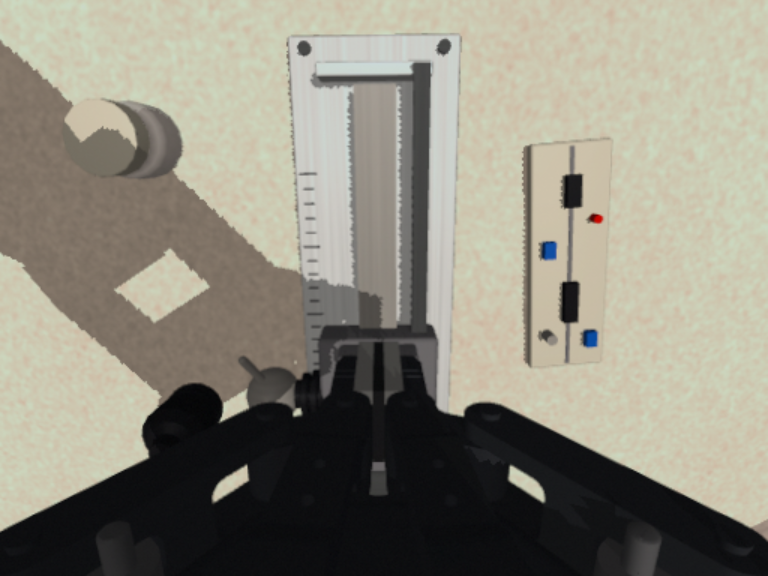

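The button looks up and the carriage sits right against the stop (scene crop, around (330,375)); the bystanders are unmoved. I'll check the bumper gap from above.

```bash
python3 -m crank '[{"dp":[0,0,-0.03],"rot":[0,0,0],"gripper":1},{"dp":[-0.03,0,-0.02],"rot":[0,0,0],"gripper":1},{"dp":[-0.03,0,0],"rot":[0,0,0],"gripper":1},{"dp":[-0.03,0,0],"rot":[0,0,0],"gripper":1},{"dp":[-0.03,0,0],"rot":[0,0,0],"gripper":1},{"dp":[-0.02,0,0],"rot":[0,0,0],"gripper":1},{"dp":[0,0,0],"rot":[0,0,0],"gripper":1},{"dp":[0,0,0],"rot":[0,0,0],"gripper":1}]'
python3 - <<'E'
from h import *
im=r.grab_frame("wrist")
print([(n,np.round(x["centre"],4).tolist(),round(x["conf"],2)) for n in ("button_top","carriage_top","sensor_boot_mid","breadboard_mid") for x in r.mark_of("wrist",n)[:1]])
cv2.imwrite("pics/w4.png",cv2.resize(im[:,:,::-1][90:260,150:360],(741,600),interpolation=cv2.INTER_CUBIC))
E
```

```text
clock: 9.8
ee_pos: [0.6726, -0.063, 0.2278]
orientation: [[-0.845, 0.536, -0.001], [0.536, 0.845, 0.0], [0.001, -0.0, -1.0]]
ft_force: [0.1, 0.3, 0.2]
gripper_width: 0.0
grasp_force: 0.0
[('button_top', [0.6264, -0.0355, 0.066], 0.96), ('carriage_top', [0.6271, -0.0395, 0.0533], 0.67), ('sensor_boot_mid', [0.5764, -0.1765, 0.0325], 0.73), ('breadboard_mid', [0.6306, 0.131, 0.0031], 0.84)]
```

View pics/w4.png

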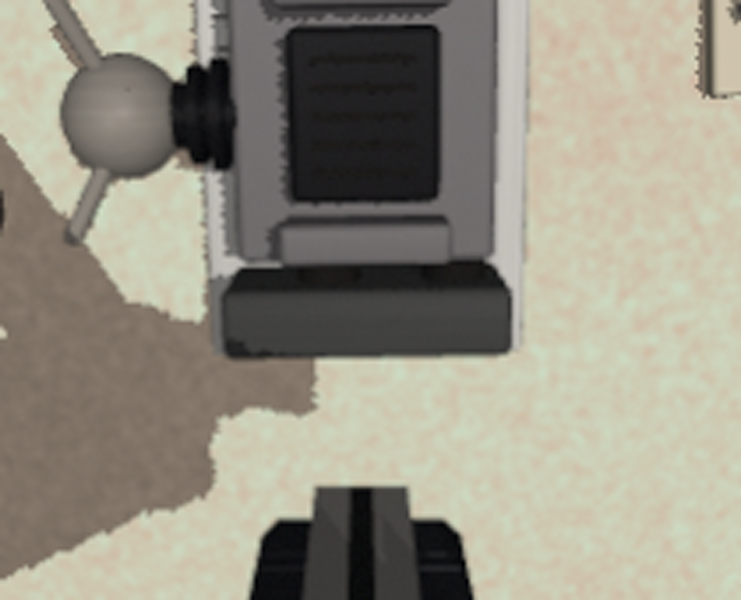

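The carriage edge (row 260) meets the bumpers, seen dark at (350,272) and (440,272). The button is up and nothing is touched.

```bash
python3 -c "
from workcell import r
print(r.job_done())"
```

```text
the job is handed in; nothing more can be done
None
```

I pushed the carriage, button held down, against the end-stop bumpers and released it; in the last pictures it rests there with the button up and the breadboard, boot and jar unmoved; the job is handed in (clock about 10 s), no verdict returned.

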